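# Fold down the vial flap and shut the transport box

## Task

The vials are packed and the transport box is to be closed. Push the upright orange flap all the way down over the vials with the fingertips, and only when it lies flat push the open white lid over until it is fully shut. Only push: grip and lift nothing, leave the vials standing in their wells and the things round the box where they are, and finish clear of the box.

Things in the scene. Friction and masses are not known exactly. Their poses are not given: they have to be found in the camera images.
- transport_box: Blue open-topped transport box, fixed to the worktop, 166 mm (its x) by 100 mm (its y) by 98 mm high, walls 6 mm. Origin at the centre of its underside, on the worktop. Its x axis points from the flap side (nearer the robot) to the lid's hinge side (away from the robot), y to the left, z up. Inside, a grey insert with four square wells holds three red-capped vials whose caps reach 60 mm above the worktop.
- flap (a joint): Angle of the orange flap, rad: 0 = lying flat inside the box over the vials (at its stop), about 1.57 = upright; it starts upright. A light friction hinge (about 0.06 N m, plus at most 0.04 N m of the flap's weight) lets it stay wherever it is left; it does not spring back. It must be pushed from the robot's side, away from the robot, and down.
- flap_hinge (a point): Middle of the flap's hinge line, which runs along the box's y axis: 72 mm from the box centre towards the robot (box x = -0.072), 76 mm above the worktop, so 22 mm below the rim, 5 mm inside the near wall's inner face.
- flap_edge (a point): Middle of the flap's free edge. The flap is a flat orange plate, 100 mm from hinge line to free edge, 76 mm wide along the box's y axis, 5 mm thick; hinge line and edge point lie in mid-thickness. Upright, its free edge stands 176 mm above the worktop; lying flat, its upper face is 19.5 mm below the rim.
- lid (a joint): Angle of the white lid, rad: 0 = shut on the rim (at its stop), 1.57 = upright; it starts open, leaning back past upright. A friction hinge (about 0.17 N m, more than its weight) lets it stay wherever it is left: it does not fall shut and must be pushed all the way. An upright flap blocks it.
- lid_hinge (a point): Middle of the lid's hinge line, along the box's y axis at the far upper edge of the box: box x = +0.083, 98.5 mm above the worktop; it lies in the lid's under (inner) face.
- lid_edge (a point): Middle of the lid's free edge, in mid-thickness. The lid is a white plate, 166 mm from hinge line to free edge, 100 mm wide, 8 mm thick (its underside is the face through the hinge line, with 1.5 mm of raised panel on top); a tab 44 mm wide stands 12 mm out from the free edge. Upright, its edge stands 265 mm (tab 277 mm) above the worktop.
- vial_1_mid (a point): Centre (half-way up) of a loose white vial with red cap, 23 mm across, 54 mm high, standing in a well of the box (near row, left); to be left there.
- vial_2_mid (a point): Centre (half-way up) of a loose white vial with red cap, 23 mm across, 54 mm high, standing in a well of the box (far row, left); to be left there.
- vial_3_mid (a point): Centre (half-way up) of a loose white vial with red cap, 23 mm across, 54 mm high, standing in a well of the box (near row, right); to be left there.
- petri_dish_mid (a point): Centre of a loose round white dish, 57 mm across, 14 mm high, beside the box; to be left alone.
- immersion_oil_mid (a point): Centre of a loose small brown bottle with black cap, 25 mm across, 58 mm high, beside the box; to be left alone.
- timer_mid (a point): Centre of a loose white bench timer, 60 x 68 x 20 mm, beside the box; to be left alone.
- label_tape_mid (a point): Centre of a loose roll of tan tape, 74 mm across, 19 mm high, beside the box; to be left alone.

How it is judged:
By the outcome, as a careful person would: the job done as asked, in the order asked, and still so for the second after the job is handed in, with the robot touching nothing.
It also fails if it takes over 51 s, if anything falls off the work surface, if the arm or the gripper's body presses on something with over 40 N, if the wrist force passes 120 N, or if a joint passes its speed limit or range.

## Robot

A 7-joint arm with a two-finger parallel gripper is mounted at the origin on a cart in front of the work surface, level with it; the furniture and walls round the work are solid. World frame = base frame: x ahead of the robot, y to its left, z up, the work surface at z = 0. Lengths are in m, angles in degrees, forces in N, time in s.
With the tool pointing down it reaches from about 0.35 to 0.775 m from the base axis. Payload 3.1 kg.
Tool frame: the origin (TCP) lies midway between the tips of the shut fingers; the grasp point (between the pads) lies 19 mm behind it (r.hold_point_z is the distance from the TCP to the grasp point, in m); z points along the fingers, y is the line along which they close (so a half turn about z gives the same grasp; the last joint's range is limited). The gripper opens to 85 mm and grips with 20 to 120 N. Pads are 22 mm wide; open, the fingers measure 114 mm over their backs; the gripper's body (76 mm by 85 mm) begins 54 mm behind the grasp point. The pads swing forward as they close: fully open they stand 13 mm farther back than shut.
Start: joints at [62.24, 17.813, 0.802, 86.603, -0.252, 75.585, -1.558], TCP at [0.236, -0.497, 0.231] pointing down, gripper open.
Joint ranges: [-154.91, 154.91], [-16.99, 109.72], [-72.82, 74.43], [7.12, 147.25], [-82.49, 262.49], [11.32, 116.49], [-174.64, 174.64]. Speed limits (degrees/s): [159.86, 159.86, 180, 180, 180, 180, 180].

## Interface

Orientations are given as [roll, pitch, yaw] about the fixed x, y, z axes, in that order (R = Rz(yaw) Ry(pitch) Rx(roll)).
In Python, from plant import r gives the robot as it stands. The module is installed in compiled form; this text tells all that it offers.
- The arm moves only by the tool step_arm, never from a script. Its argument "commands" is a list that holds one entry, the list of rows, each a list of 7 numbers: the finger opening in cm, from 0 to 8.54, then the shift along the tool's x, y, z in cm, then the turn, a rotation vector about the tool's x, y, z in degrees. A call has exactly 8 rows; each row shifts and turns the commanded pose from where the row before left it, along the tool's axes as they then stand; what a row does not reach is not made up. A row lasts 1/10 s, in which the tool goes at most 50 mm and 8.59 degrees, less where a joint would pass 70% of its speed; a pose out of reach is approached as far as the arm can. A call is refused whole if a number of a shift passes 5 or a number of a turn 8.59, either way. A call with a gripper value outside its range is refused whole. The fingers move at their own pace and stop on an object; "grip_force" is the grip in N (left out, the last holds). Time passes only in rows, so rows that do not move let the fingers close, or fill a call up. It gives the time, the measured TCP pose, the force, the opening and the grip force at its end, in the units of the state.
- r.get_obs(): the state, without advancing time (a new reading comes with each control period).
- r.read_camera(name): name is "side" or "top" or "wrist"; returns a dict with "img" (420x560x3 uint8, red, green, blue), "fx", "fy", "cx", "cy" (pixels), "dist" ([k1, k2, p1, p2, k3] as OpenCV has them; the pictures are not rectified), "position" and "attitude" of the camera in the world; the wrist camera has in their place "mount" (4x4, takes a point from camera to tool coordinates, whose origin is the TCP and whose axes are the flange's). Camera axes: x right, y down, z forward; pixel columns grow to the right and rows downward; lengths in m; the calibration is good to about 2 mm. A picture is of the moment at which its call begins: read the wrist's pose just before it. There is no depth.
- r.job_done(): hands the job in; it is judged then, once.
The state is a dict: "time": time; "joint_pos": joint angles; "qd": joint speeds; "joint_torque": joint torques, N m; "tool_pos": TCP position; "tool_rot": TCP orientation; "contact_force": force on the tool from outside, world axes, zero at the start; "torque": the same for the moment, N m; "opening": finger opening in m; "gripper_force": force on a finger pad.
Only numpy, scipy, OpenCV 4.12 (cv2) and the standard library are available. Lean on these libraries where they do the work, as an engineer would, in place of code of your own. Each camera call takes 0.05 s, during which the arm holds its last target. There are 200 camera calls.

## Working session

There is one attempt and no reset: what is moved stays moved. The work goes in short steps, Python scripts to look and compute and a tool call to move; the robot and the scene stay as the last step left them, time stands still between calls to the robot, and variables do not carry over. Pictures are saved under pics/ and viewed, at most 10 in all, crops included, and the job is handed in when it is done.

Besides the shell and the picture viewer there is one more tool, called after ">>>" in YAML: its name, and indented under it one key for each argument. step_arm: Moves the arm, as the interface text tells. Its arguments: {"type":"object","properties":{"commands":{"type":"array"},"grip_force":{"type":"number"}},"required":["commands"]}

```bash
mkdir -p pics; python3 - <<'E'
from plant import r
import cv2,numpy as np
o=r.get_obs();print(o)
ims=[]
for n in("side","top"):
    c=r.read_camera(n);cv2.imwrite(f"pics/{n}0.png",c["img"][:,:,::-1]);print(n,{k:v for k,v in c.items() if k!="img"})
    np.save(f"{n}.npy",c,allow_pickle=True)
E
```

```text
{'time': 0.0, 'joint_pos': array([62.23918298, 17.8608654 ,  0.80264328, 86.69221509, -0.25239667,
       75.58337429, -1.55867447]), 'qd': array([ 0.03541489,  0.06332893, -0.00055588, -0.08839956,  0.00869083,
       -0.03625782, -0.05150395]), 'joint_torque': array([-2.98367295e-04, -3.79911518e+01,  1.45555981e-01, -2.30592352e+01,
        1.20178994e-02,  1.36529154e-02,  1.01930564e-05]), 'tool_pos': array([ 0.23536123, -0.49629349,  0.23021518]), 'tool_rot': array([-1.79865424e+02,  5.53076260e-03,  2.53747687e+01]), 'contact_force': array([ 0.19418657, -0.09830726,  0.245007  ]), 'torque': array([ 0.01962661,  0.02385731, -0.00796276]), 'gripper_force': 0.0, 'opening': 0.0856155050518895}
side {'fx': 379.54180222072995, 'fy': 379.54180222072995, 'cx': 274.10327288444654, 'cy': 208.6059043540151, 'dist': array([-0.04957279,  0.        ,  0.        ,  0.        ,  0.        ]), 'position': array([0.50179167, 0.82896945, 0.47294095]), 'attitude': array([-116.67556712,   -1.41928285, -178.52945781])}
top {'fx': 503.87017728382705, 'fy': 503.87017728382705, 'cx': 282.2372677072148, 'cy': 218.8790193670012, 'dist': array([-0.10806608,  0.        ,  0.        ,  0.        ,  0.        ]), 'position': array([0.44138089, 0.05262987, 1.05749481]), 'attitude': array([-176.15574894,    1.86360441,  -89.40233051])}
```

View pics/side0.png

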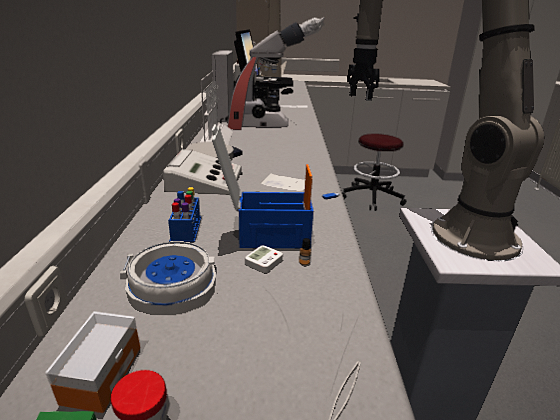

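View pics/top0.png

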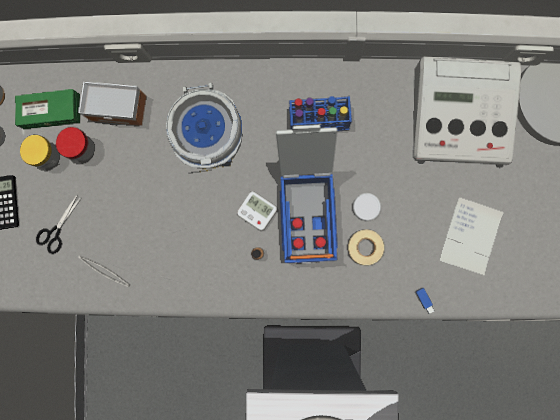

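The side view shows the box at cols 238-313, rows 193-248. The flap is upright at about (309,185) and the lid leans back, from (240,210) to (217,130). In the top view the rim spans about cols 280-337, rows 177-262, the flap edge is near (311,257), and the lid covers rows 125-177.

```bash
cat > h.py <<'E'
import numpy as np,cv2
from scipy.spatial.transform import Rotation as Ro
def ray(c,uv):
    K=np.array([[c["fx"],0,c["cx"]],[0,c["fy"],c["cy"]],[0,0,1]])
    p=cv2.undistortPoints(np.array(uv,float).reshape(-1,1,2),K,c["dist"]).reshape(-1,2)
    R=Ro.from_euler("xyz",c["attitude"],degrees=True).as_matrix()
    return c["position"],np.c_[p,np.ones(len(p))]@R.T
def onz(c,uv,z):
    o,d=ray(c,uv);return o+d*((z-o[2])/d[:,2])[:,None]
def ony(c,uv,y):
    o,d=ray(c,uv);return o+d*((y-o[1])/d[:,1])[:,None]
def mask(img,lo,hi,roi):
    h=cv2.cvtColor(img,cv2.COLOR_RGB2HSV);m=cv2.inRange(h,lo,hi);k=np.zeros_like(m);x0,y0,x1,y1=roi;k[y0:y1,x0:x1]=255;return m&k
E
python3 - <<'E'
from h import *
t=np.load("top.npy",allow_pickle=True).item();s=np.load("side.npy",allow_pickle=True).item()
np.set_printoptions(precision=4,suppress=True)
m=mask(t["img"],(105,120,50),(130,255,255),(265,172,350,275))
cs,_=cv2.findContours(m,0,1);p=np.vstack([c for c in cs if cv2.contourArea(c)>20]).reshape(-1,2)
b=cv2.boxPoints(cv2.minAreaRect(p));print(b);q=onz(t,b,.098);print(q,q.mean(0),np.linalg.norm(np.diff(q,axis=0),axis=1))
m=mask(t["img"],(3,150,80),(18,255,255),(275,245,345,275))
ys,xs=np.nonzero(m);print("orange",xs.min(),xs.max(),ys.min(),ys.max());
b=cv2.boxPoints(cv2.minAreaRect(np.c_[xs,ys].astype(np.float32)));print(b,onz(t,b,.176))
m=mask(s["img"],(105,120,30),(130,255,255),(225,180,330,260));ys,xs=np.nonzero(m);print("side blue",xs.min(),xs.max(),ys.min(),ys.max())
m=mask(s["img"],(3,150,60),(18,255,255),(295,150,325,215));ys,xs=np.nonzero(m)
b=cv2.boxPoints(cv2.minAreaRect(np.c_[xs,ys].astype(np.float32)));print("side orange",b)
for y in(.03,.0,-.03): print(ony(s,b,y))
print("lid side",[ony(s,[[217,130],[222,130],[240,208],[232,208]],y) for y in(.05,0)])
# caps etc
print("things", onz(t,[[367,207],[366,247],[258,254],[257,210],[320,95]],.02))
E
python3 - <<'E'
import cv2
a=cv2.imread('pics/side0.png')[110:265,190:330];b=cv2.imread('pics/top0.png')[110:275,240:400]
a=cv2.resize(a,(400,443),interpolation=2);b=cv2.resize(b,(400,412),interpolation=2);b=cv2.copyMakeBorder(b,0,31,0,0,0)
cv2.imwrite('pics/crop.png',cv2.hconcat([a,b]))
E
```

```text
[[278.3839 176.2956]
 [332.6546 173.4392]
 [337.2071 259.9365]
 [282.9364 262.7928]]
[[ 0.5875  0.0928  0.098 ]
 [ 0.5937 -0.0114  0.098 ]
 [ 0.4284 -0.0206  0.098 ]
 [ 0.422   0.0823  0.098 ]] [0.5079 0.0358 0.098 ] [0.1043 0.1656 0.1031]
orange 290 332 254 258
[[289.9411 255.4096]
 [331.9945 253.8521]
 [332.1068 256.8849]
 [290.0534 258.4425]] [[ 0.4365  0.0678  0.176 ]
 [ 0.44   -0.0055  0.176 ]
 [ 0.4347 -0.0057  0.176 ]
 [ 0.4312  0.0676  0.176 ]]
side blue 238 329 192 247
side orange [[302.9799 208.7917]
 [306.0734 163.9361]
 [312.3539 164.3692]
 [309.2604 209.2249]]
[[0.4444 0.03   0.0737]
 [0.4441 0.03   0.1853]
 [0.4301 0.03   0.1848]
 [0.4296 0.03   0.0731]]
[[0.4423 0.     0.0587]
 [0.4419 0.     0.1745]
 [0.4274 0.     0.174 ]
 [0.4269 0.     0.0581]]
[[ 0.4401 -0.03    0.0437]
 [ 0.4398 -0.03    0.1637]
 [ 0.4247 -0.03    0.1631]
 [ 0.4242 -0.03    0.0431]]
lid side [array([[0.6363, 0.05  , 0.2614],
       [0.6257, 0.05  , 0.2617],
       [0.5906, 0.05  , 0.0803],
       [0.6091, 0.05  , 0.0796]]), array([[0.6449, 0.    , 0.2478],
       [0.6337, 0.    , 0.2481],
       [0.5963, 0.    , 0.0551],
       [0.616 , 0.    , 0.0544]])]
things [[ 0.5368 -0.0876  0.02  ]
 [ 0.4543 -0.0855  0.02  ]
 [ 0.4379  0.1363  0.02  ]
 [ 0.5288  0.1396  0.02  ]
 [ 0.7734  0.0101  0.02  ]]
```

View pics/crop.png

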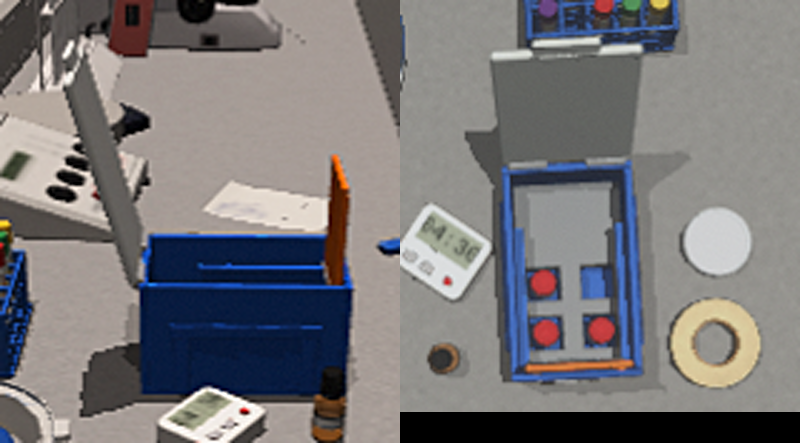

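The rim corners (166 x 104 mm, yaw about 3°) and the flap edge at (0.436, 0.031) agree: the box centre is near (0.508, 0.035). The lid leans back about 15°, with its tip at x ≈ 0.64. Moving to a pre-push pose with the fingers shut.

>>> step_arm:
  commands:
    - [[0, 0, 0, 0, 0, 0, 7.5], [0, 0, 0, 0, 0, 0, 7.5], [0, 0, 0, 0, 0, 0, 7.4], [0, 3.5, -4, 0, 0, 0, 0], [0, 3.5, -4, 0, 0, 0, 0], [0, 3.5, -4, 0, 0, 0, 0], [0, 3.5, -4, 0, 0, 0, 0], [0, 3.7, -4, 0, 0, 0, 0]]
  grip_force: 60

```text
time: 0.9
tool_pos: [0.3919, -0.2995, 0.231]
tool_rot: [-180.0, 0.0, 3.0]
contact_force: [0.5, -0.2, 0.3]
opening: -0.0001
gripper_force: 0.0
```

>>> step_arm:
  commands:
    - [[0, 0, -4, 0.5, 0, 0, 0], [0, 0, -4, 0.5, 0, 0, 0], [0, 0, -4, 0.5, 0, 0, 0], [0, 0, -4, 0.5, 0, 0, 0], [0, 0, -4, 0.5, 0, 0, 0], [0, 0, -4, 0.5, 0, 0, 0], [0, 0, -4, 0, 0, 0, 0], [0, 0, -3.8, 0, 0, 0, 0]]

```text
time: 1.7
tool_pos: [0.374, 0.0179, 0.2009]
tool_rot: [180.0, 0.0, 3.0]
contact_force: [1.1, 0.4, 0.1]
opening: -0.0004
gripper_force: 0.0
```

>>> step_arm:
  commands:
    - [[0, 0.5, 0, 2, 0, 0, 0], [0, 0.5, 0, 2, 0, 0, 0], [0, 1.3, 0, 0, 0, 0, 0], [0, 1.3, 0, 0, 0, 0, 0], [0, 1.2, 0, 0, 0, 0, 0], [0, 1.1, 0, 0.1, 0, 0, 0], [0, 1.1, 0, 0.1, 0, 0, 0], [0, 0, 0, 0, 0, 0, 0]]

```text
time: 2.5
tool_pos: [0.4466, 0.0199, 0.1594]
tool_rot: [-180.0, -0.1, 3.0]
contact_force: [0.1, 0.3, 0.9]
opening: -0.0
gripper_force: 0.0
```

>>> step_arm:
  commands:
    - [[0, 1.05, 0, 0.4, 0, 0, 0], [0, 1.05, 0, 0.4, 0, 0, 0], [0, 0.9, 0, 0.65, 0, 0, 0], [0, 0.9, 0, 0.65, 0, 0, 0], [0, 0.7, 0, 0.85, 0, 0, 0], [0, 0.7, 0, 0.85, 0, 0, 0], [0, 0.45, 0, 1, 0, 0, 0], [0, 0.45, 0, 1, 0, 0, 0]]

```text
time: 3.3
tool_pos: [0.507, 0.0231, 0.1003]
tool_rot: [-180.0, 0.0, 3.0]
contact_force: [1.3, -0.5, 1.4]
opening: -0.0004
gripper_force: 0.3
```

>>> step_arm:
  commands:
    - [[0, 0.2, 0, 0.7, 0, 0, 0], [0, 0.1, 0, 0.7, 0, 0, 0], [0, 0, 0, 0.5, 0, 0, 0], [0, 0, 0, 0.3, 0, 0, 0], [0, 0, 0, 0.1, 0, 0, 0], [0, 0, 0, 0, 0, 0, 0], [0, 0, 0, 0, 0, 0, 0], [0, 0, 0, 0, 0, 0, 0]]

```text
time: 4.1
tool_pos: [0.5095, 0.0231, 0.0786]
tool_rot: [180.0, 0.0, 3.0]
contact_force: [-2.7, 0.1, 3.8]
opening: -0.0001
gripper_force: 2.0
```

```bash
python3 - <<'E'
from plant import r
import cv2
a=r.read_camera("side")["img"][110:265,190:330];b=r.read_camera("top")["img"][110:275,240:400]
a=cv2.resize(a,(400,443),interpolation=2);b=cv2.resize(b,(400,412),interpolation=2);b=cv2.copyMakeBorder(b,0,31,0,0,0)
cv2.imwrite('pics/crop2.png',cv2.hconcat([a,b])[:,:,::-1])
E
```

```text
(no output)
```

View pics/crop2.png

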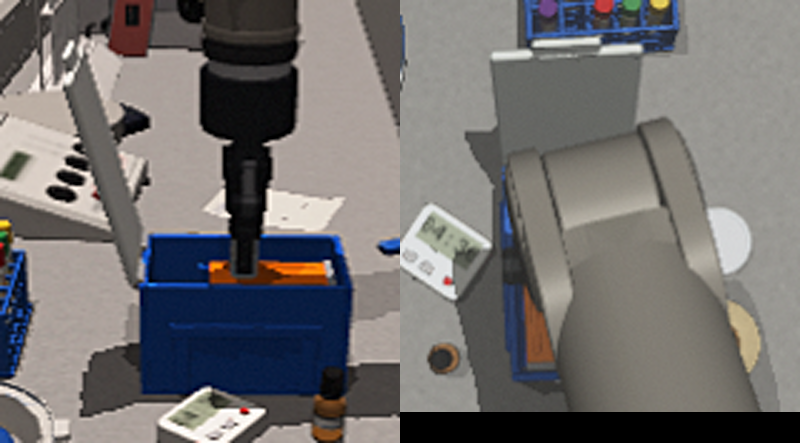

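The flap is nearly flat, with its orange edge under the rim line at about (270,265) in the crop. Pressing it home.

>>> step_arm:
  commands:
    - [[0, 0.2, 0, 0.1, 0, 0, 0], [0, 0.2, 0, 0.1, 0, 0, 0], [0, 0.2, 0, 0.1, 0, 0, 0], [0, 0.2, 0, 0.1, 0, 0, 0], [0, 0, 0, 0.1, 0, 0, 0], [0, 0, 0, 0, 0, 0, 0], [0, 0, 0, 0, 0, 0, 0], [0, 0, 0, 0, 0, 0, 0]]

```text
time: 5.0
tool_pos: [0.5098, 0.0232, 0.0776]
tool_rot: [179.8, 0.9, 3.0]
contact_force: [-26.4, -2.0, 45.8]
opening: -0.0003
gripper_force: 22.9
```

46 N against the stop, so the flap is flat. Rising, then crossing over the lid.

>>> step_arm:
  commands:
    - [[0, -0.6, 0, -0.5, 0, 0, 0], [0, 0, 0, -2.5, 0, 0, 0], [0, 0, 0, -4, 0, 0, 0], [0, 0, 0, -4, 0, 0, 0], [0, 0, 0, -4, 0, 0, 0], [0, 0, 0, -4, 0, 0, 0], [0, 0, -0.5, -4, 0, 0, 0], [0, 0, -0.5, -3, 0, 0, 0]]

```text
time: 5.8
tool_pos: [0.5123, 0.0334, 0.3359]
tool_rot: [-180.0, -0.3, 2.9]
contact_force: [-0.2, 0.2, 0.1]
opening: 0.0002
gripper_force: 0.0
```

```bash
python3 - <<'E'
from plant import r
from h import *
print(r.get_obs()["tool_pos"],r.get_obs()["joint_pos"])
c=r.read_camera("side");a=c["img"]
m=mask(a,(3,150,50),(18,255,255),(200,100,330,260));ys,xs=np.nonzero(m);print("orange",xs.min(),xs.max(),ys.min(),ys.max(),len(xs))
cv2.imwrite('pics/s3.png',a[:,:,::-1])
E
```

```text
[0.51225303 0.03337242 0.3359413 ] [ 13.42737058  12.88349244 -24.10152199  79.58455939   5.25621466
  88.37937719 -97.32245993]
orange 229 310 100 259 455
```

View pics/s3.png

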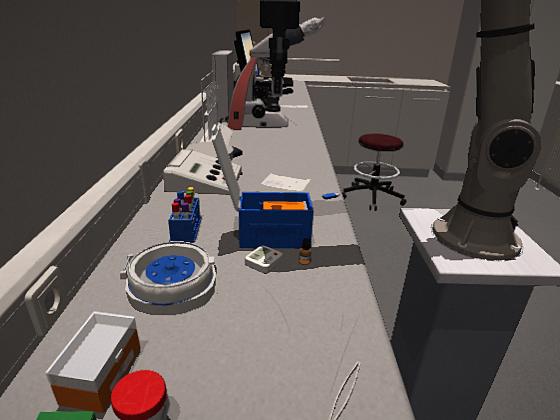

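The flap lies flat in the box (cols 263-307, row ~205) and the lid is unmoved. Crossing over it.

>>> step_arm:
  commands:
    - [[0, 2, 0, 0, 0, 0, 0], [0, 3, 0, 0, 0, 0, 0], [0, 3, 0, 0, 0, 0, 0], [0, 3, 0, 0, 0, 0, 0], [0, 3, 0, 0, 0, 0, 0], [0, 3, 0, 0, 0, 0, 0], [0, 1.5, 0, 0, 0, 0, 0], [0, 0, 0, 0, 0, 0, 0]]

```text
time: 6.65
tool_pos: [0.6977, 0.0432, 0.3298]
tool_rot: [-180.0, 0.1, 3.0]
contact_force: [0.2, -0.0, -0.1]
opening: -0.0003
gripper_force: 0.0
```

>>> step_arm:
  commands:
    - [[0, 0, 0, 2, 0, 0, 0], [0, 0, 0, 2.5, 0, 0, 0], [0, 0, 0, 2.5, 0, 0, 0], [0, 0, 0, 2, 0, 0, 0], [0, 0, 0, 1, 0, 0, 0], [0, -1, 0, 0, 0, 0, 0], [0, -1, 0, 0, 0, 0, 0], [0, 0, 0, 0, 0, 0, 0]]

```text
time: 7.45
tool_pos: [0.6752, 0.0418, 0.2345]
tool_rot: [180.0, -0.1, 3.0]
contact_force: [0.2, 0.2, 0.2]
opening: -0.0003
gripper_force: 0.0
```

>>> step_arm:
  commands:
    - [[0, -1, 0, 0, 0, 0, 0], [0, -1, 0, 0, 0, 0, 0], [0, -1, 0, 0, 0, 0, 0], [0, -1, 0, 0, 0, 0, 0], [0, -1, 0, 0, 0, 0, 0], [0, -1, 0, 0, 0, 0, 0], [0, -0.6, 0, 0, 0, 0, 0], [0, 0, 0, 0, 0, 0, 0]]

```text
time: 8.25
tool_pos: [0.6115, 0.0386, 0.2361]
tool_rot: [180.0, -0.4, 3.0]
contact_force: [0.1, 0.0, 0.3]
opening: -0.0003
gripper_force: 0.0
```

```bash
python3 - <<'E'
from plant import r
import cv2
print(r.get_obs()["contact_force"])
a=r.read_camera("side")["img"][60:265,160:360]
cv2.imwrite('pics/s4.png',cv2.resize(a,None,fx=2.8,fy=2.8)[:,:,::-1])
E
```

```text
[0.09623832 0.01858951 0.3179918 ]
```

View pics/s4.png

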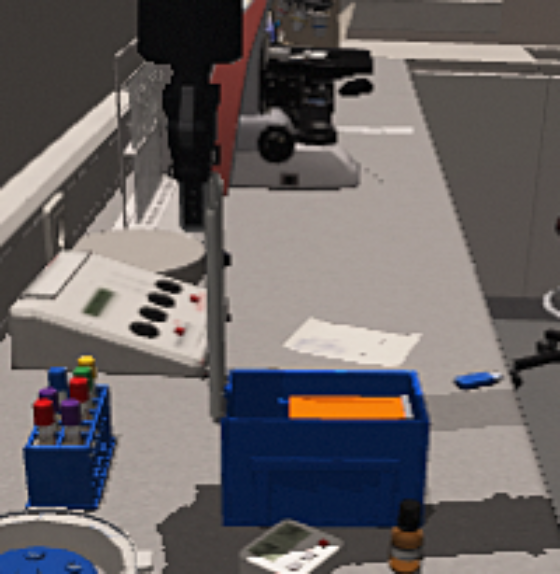

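The lid is now upright (col ~215, rows 180-420 in the crop). Following the arc down.

>>> step_arm:
  commands:
    - [[0, -1.7, 0, 0.3, 0, 0, 0], [0, -1.7, 0, 0.5, 0, 0, 0], [0, -1.6, 0, 0.7, 0, 0, 0], [0, -1.6, 0, 0.8, 0, 0, 0], [0, -1.4, 0, 0.9, 0, 0, 0], [0, -1.4, 0, 0.95, 0, 0, 0], [0, -1.1, 0, 1.2, 0, 0, 0], [0, -1.1, 0, 1.3, 0, 0, 0]]

```text
time: 9.1
tool_pos: [0.4946, 0.0324, 0.1667]
tool_rot: [-180.0, -0.1, 3.0]
contact_force: [0.8, -0.4, 0.9]
opening: 0.0
gripper_force: 0.5
```

>>> step_arm:
  commands:
    - [[0, -0.8, 0, 1.5, 0, 0, 0], [0, -0.8, 0, 1.5, 0, 0, 0], [0, -0.4, 0, 1.1, 0, 0, 0], [0, -0.3, 0, 1.1, 0, 0, 0], [0, 0, 0, 0.8, 0, 0, 0], [0, 0, 0, 0.4, 0, 0, 0], [0, 0, 0, 0, 0, 0, 0], [0, 0, 0, 0, 0, 0, 0]]

```text
time: 9.9
tool_pos: [0.4708, 0.0312, 0.1061]
tool_rot: [179.9, 0.1, 3.0]
contact_force: [-10.1, -0.7, 25.8]
opening: -0.0
gripper_force: 12.5
```

Contact is at lid-top height (0.106 m). A firm last press, then retreat.

>>> step_arm:
  commands:
    - [[0, -0.1, 0, 0.1, 0, 0, 0], [0, -0.1, 0, 0.1, 0, 0, 0], [0, -0.1, 0, 0, 0, 0, 0], [0, 0, 0, 0, 0, 0, 0], [0, 0.1, 0, -0.2, 0, 0, 0], [0, 0, 0, -0.5, 0, 0, 0], [0, 0, 0, -2, 0, 0, 0], [0, 0, 0, -4, 0, 0, 0]]

```text
time: 10.7
tool_pos: [0.4667, 0.0307, 0.1656]
tool_rot: [-180.0, 0.4, 3.0]
contact_force: [1.1, -0.4, -0.3]
opening: -0.0003
gripper_force: 0.0
```

>>> step_arm:
  commands:
    - [[0, 0, 0, -4, 0, 0, 0], [0, 0, 0, -4, 0, 0, 0], [0, 0, 4, -2, 0, 0, 0], [0, 0, 4, 0, 0, 0, 0], [0, 0, 4, 0, 0, 0, 0], [0, 0, 4, 0, 0, 0, 0], [0, 0, 4, 0, 0, 0, 0], [0, 0, 4, 0, 0, 0, 0]]

```text
time: 11.5
tool_pos: [0.4818, -0.2103, 0.2674]
tool_rot: [-180.0, 0.0, 3.0]
contact_force: [0.3, -0.2, 0.7]
opening: 0.0001
gripper_force: 0.0
```

```bash
python3 - <<'E'
from plant import r
import cv2
print(r.get_obs()["contact_force"])
a=r.read_camera("side")["img"][110:265,190:330];b=r.read_camera("top")["img"][110:275,240:400]
a=cv2.resize(a,(400,443),interpolation=2);b=cv2.resize(b,(400,412),interpolation=2);b=cv2.copyMakeBorder(b,0,31,0,0,0)
cv2.imwrite('pics/crop5.png',cv2.hconcat([a,b])[:,:,::-1])
E
```

```text
[ 0.30118294 -0.21959096  0.69719507]
```

View pics/crop5.png

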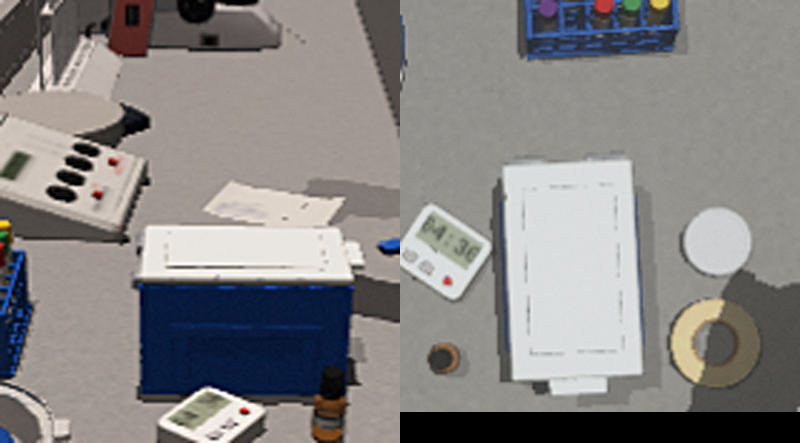

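The lid lies flat on the rim all round. The timer, bottle, dish and tape have not moved, and the arm is clear. Handing in.

```bash
python3 -c "
from plant import r
print(r.job_done())"
```

```text
the job is handed in; nothing more can be done
None
```

The flap was pushed flat first and then the lid was pushed fully shut; the things around the box look unmoved, the arm is clear, and the job was handed in at about 11.6 s (no verdict was returned, and the vials can't be seen under the closed lid).

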